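# Seat the printer's drive wheel on its drive pin

### The arm

A 6-joint arm with a two-finger parallel gripper is mounted at the origin on the work surface. World frame = base frame: x ahead of the robot, y to its left, z up, the work surface at z = 0. Lengths are in m, angles in rad, forces in N, time in s.
With the tool pointing down it reaches from about 0.3 to 0.95 m from the base axis. Payload 3.1 kg.
Tool frame: the origin (TCP) lies between the finger pads; the fingertips stand 25 mm ahead of it and the grasp point (between the pads) lies 6 mm ahead of it; z points along the fingers, y is the direction in which the jaws open and shut (so a half turn about z gives the same grasp; the last joint's range is limited). The gripper opens to 85 mm and grips with 20 to 120 N. Pads are 22 mm wide; open, the fingers measure 114 mm over their backs; the gripper's body (76 mm by 85 mm) begins 54 mm behind the grasp point. The pads swing forward as they close: fully open they stand 13 mm farther back than shut.
Start: joints at [-1.251, 0.308, 1.634, -0, 1.2, -0.07], TCP at [0.237, -0.578, 0.256] pointing down, gripper open.
Joint ranges: [-3.06, 3.06], [-0.79, 1.96], [0.05, 2.63], [-1.19, 4.34], [0.05, 2.64], [-2.94, 2.94]. Speed limits (rad/s): [2.79, 2.79, 3.14, 3.14, 3.14, 3.14].

### API

Orientations are given as a unit quaternion [w, x, y, z].
In Python, from rig import sensors, vision, ctrl gives the robot as it stands. The module is installed in compiled form; this text tells all that it offers.
- The arm moves only by the shell command python3 -m pendant 'ROWS'. ROWS is JSON, a list that holds one entry, the list of rows, each a list of 7 numbers: the turn, a rotation vector about the tool's x, y, z in degrees, then the shift along the tool's x, y, z in m, then the opening, from -1 (shut) to 1 (fully open), so that 0 is half open. A call has 1 to 12 rows; each row is the pose to reach, as a shift and turn from the pose measured when the call began, along the tool's axes at that moment; what a row does not reach only later rows make up. A row lasts 1/12 s, in which the tool goes at most 41.7 mm and 7.16 degrees, less where a joint would pass 70% of its speed; a pose out of reach is approached as far as the arm can. A call with a gripper value outside its range is refused whole. The fingers move at their own pace and stop on an object; the grip force is fixed at half the most. Time passes only in rows, so rows that repeat a pose let the fingers close. It gives the time, the measured TCP pose, the force and the opening at its end, in the units of the state.
- sensors.get_obs(): the state, without advancing time (a new reading comes with each control period).
- vision.capture(name): name is "scene" or "top" or "wrist"; returns the picture (400x640x3 uint8, red, green, blue); there is no depth.
- vision.camera_model(name): a dict with "intrinsics" (3x3 intrinsics, pixels), "rvec" (rotation vector, rad) and "tvec" (3), from world to camera coordinates, as OpenCV has them. Camera axes: x right, y down, z forward; pixel columns grow to the right and rows downward; lengths in m; the calibration is good to about 2 mm. A picture is of the moment at which its call begins: read the wrist's pose just before it. camera_model takes no time and is no camera call; for the wrist camera it gives the pose at the moment of the call.
- ctrl.close_job(): hands the job in, once; it reports no verdict.
The state is a dict: "t": time; "qpos": joint angles; "qd": joint speeds; "joint_efforts": joint torques, N m; "tool_pos": TCP position; "ee_rot": TCP orientation; "ft_force": force on the tool from outside, world axes, zero at the start; "wrist_torque": the same for the moment, N m; "grip_width": opening from 0.0 (shut) to 1.0 (fully open).
Only numpy, scipy, OpenCV 4.12 (cv2) and the standard library are available. Lean on these libraries where they do the work, as an engineer would, in place of code of your own. Each camera call takes 0.05 s, during which the arm holds its last target.

### The job

Push the white drive wheel round by its finger post until its notch is over the drive pin of the printer's feed unit, then press down on its hub until the wheel is fully home. Do not lift the wheel, and leave everything else where it is.

Things in the scene. Friction and masses are not known exactly. Their poses are not given: they have to be found in the camera images.
- feed_unit: the printer's feed unit, a grey block 190 x 170 x 30 mm fixed to the table; rubber roller along its -x side. Origin at the centre of its underside, z up. A fixed spindle (16 mm across) stands on this axis under the wheel and carries it. The one drive pin stands on the unit's +x side. On its top are else only the idler and rails 10 mm high.
- drive_wheel: loose white plastic disc, 112 mm across, 8 mm thick, about 0.12 kg, its bore on the spindle; turns freely either way. Origin on its axis at the underside, z up. Underside above the unit's underside: 48 mm at the start (raised on the collar), 38 mm seated. One square notch in the rim, 15 mm wide, 10 mm deep, at its +x. Turned wrongly, it is stopped by the pin's tip when pressed.
- collar (a joint): stiff aluminium collar (52 mm across) on the spindle that holds the wheel up: 0 at the start, about 0.010 m when the wheel is seated. It slides down under about 6 N and stays where it is pushed
- wheel_notch (a point): the middle of the notch's mouth: on the wheel's rim, 56 mm from its axis, at the disc's top face
- wheel_post (a point): centre of the top of the finger post, an upright round post 12 mm across fixed on the disc, 24 mm tall above the disc's top face, 42 mm from the wheel's axis, opposite the notch; for pushing the wheel round
- wheel_hub (a point): centre of the flat closed top of the wheel's round hub, on its axis, 30 mm across, 20 mm above the disc's top face (28 mm above its underside); the place to press
- drive_pin (a point): the tip of the fixed steel drive pin, 10 mm across with a tapered tip, 56 mm from the spindle's axis, 47 mm above the unit's underside (1 mm below the wheel at the start). The wheel's rim covers its inner half; a low rib of the unit, 6 mm high, leads outward from it
- idler: a small black rubber roller, 18 mm across and 24 mm tall, standing on a corner of the feed unit; origin at the centre of its underside
- screwdriver: a screwdriver 170 mm long lying on the table beside the feed unit
- eraser: a grey whiteboard eraser, 110 x 45 x 30 mm, lying on the table beside the feed unit
- tape: a roll of clear tape, 90 mm across and 24 mm tall, lying flat
- stapler: a black desk stapler, 140 mm long and about 50 mm tall
- mug: a white mug, 80 mm across and 90 mm tall
- spare_roller: a black rubber roller hub, 60 mm across and 36 mm tall
- spray: a clear cleaning bottle with white cap, 66 mm across and 170 mm tall

How it is judged:
On the way, in this order (a step that is already met when the one before it is completed fails the run):
1. the notch is over the drive pin while the wheel is still up (horizontal distance between wheel_notch and drive_pin below 0.008 m and z of drive_wheel in the frame of feed_unit above 0.044 m), for 0.1 s.
2. the wheel is pressed home over the pin (horizontal distance between wheel_notch and drive_pin below 0.005 m and z of drive_wheel in the frame of feed_unit below 0.04 m), for 0.2 s.
At the end, for the whole second after the job is handed in: The wheel lies still and level (within 0.04 rad) with its notch on the drive pin (within 5 mm) and its underside within 2 mm of the seated height (all of step 2 and angle between drive_wheel's own z axis and vertical below 0.04 rad and linear speed of drive_wheel below 0.01 m/s and angular speed of drive_wheel below 0.1 rad/s); the robot touches nothing.
It fails at once if the wheel is lifted (more than 6 mm above its starting height) or carried off the spindle (z of drive_wheel in the frame of feed_unit above 0.054 m or horizontal distance between drive_wheel and feed_unit above 0.01 m).
It fails at once if something else on the table is moved by more than 25 mm (distance of any of idler, screwdriver, eraser, tape, stapler, mug, spare_roller, spray from where it was at the start of the episode above 0.025 m).
It also fails if it takes over 45 s, if anything falls off the work surface, if the arm or the gripper's body presses on something with over 40 N, if the wrist force passes 120 N, or if a joint passes its speed limit or range.

## Working session

There is one attempt and no reset: what is moved stays moved. The work goes in short steps, Python scripts to look and compute and a shell command to move; the robot and the scene stay as the last step left them, time stands still between calls to the robot, and variables do not carry over. Pictures are saved under pics/ and viewed, and the job is handed in when it is done.

```bash
mkdir -p pics; cat > h.py <<'E'
import numpy as np, cv2
from rig import sensors, vision, ctrl
def cam(n):
    m=vision.camera_model(n); K=np.array(m["intrinsics"],float); R=cv2.Rodrigues(np.array(m["rvec"],float))[0]; t=np.array(m["tvec"],float).ravel(); return K,R,t
def ray(n,uv,z,c=None):
    K,R,t=c or cam(n); d=R.T@np.linalg.inv(K)@np.array([uv[0],uv[1],1.]); o=-R.T@t
    return o+d*(z-o[2])/d[2]
def proj(n,p,c=None):
    K,R,t=c or cam(n); q=K@(R@np.array(p,float)+t); return q[:2]/q[2]
def save(n,f):
    im=vision.capture(n); cv2.imwrite(f,im[:,:,::-1]); return im
E
python3 - <<'E'
from h import *
print(sensors.get_obs())
for n in("scene","top"):
    save(n,f"pics/{n}0.png"); K,R,t=cam(n); print(n,K[0,0],-R.T@t)
    print(R)
E
```

```text
{'t': 0.0, 'qpos': array([-1.25069476e+00,  3.08994598e-01,  1.63517688e+00,  8.19136199e-06,
        1.19971139e+00, -6.96720862e-02]), 'qd': array([-0.00060687, -0.00130269, -0.00141398, -0.00010092,  0.00162941,
       -0.00059172]), 'joint_efforts': array([ 2.83805239e-04, -4.15257061e+01, -2.76665801e+01, -7.56570921e-05,
        1.01110907e-02, -2.16723970e-05]), 'tool_pos': array([ 0.23723976, -0.57740055,  0.2550581 ]), 'ee_rot': array([-1.13662243e-03,  9.81069237e-01,  1.93653919e-01, -1.39225079e-04]), 'ft_force': array([-1.38401016,  0.60638779, -0.91009796]), 'wrist_torque': array([ 0.01926897, -0.01166266,  0.01116247]), 'grip_width': 0.9983686390915802}
scene 398.8461792155838 [ 1.13314645 -0.05331547  1.03297544]
[[ 0.04135583  0.99912515  0.00621488]
 [ 0.86061599 -0.03246137 -0.50821884]
 [-0.50757248  0.02636644 -0.86120554]]
top 430.51095726759866 [4.30818524e-01 9.98985378e-04 1.34945569e+00]
[[-0.01112479 -0.99969952  0.02184272]
 [-0.99282837  0.0084428  -0.11924996]
 [ 0.11902971 -0.0230127  -0.99262397]]
```

View pics/scene0.png

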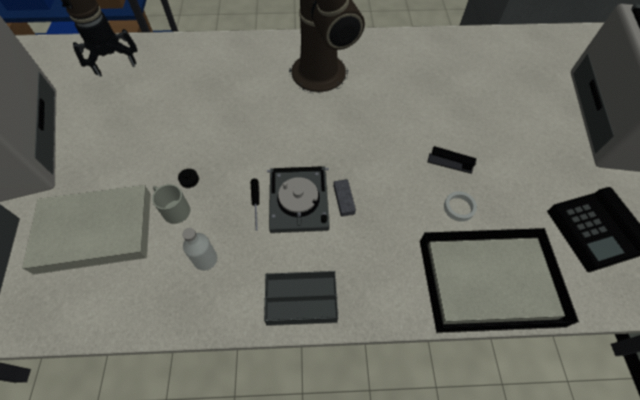

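View pics/top0.png

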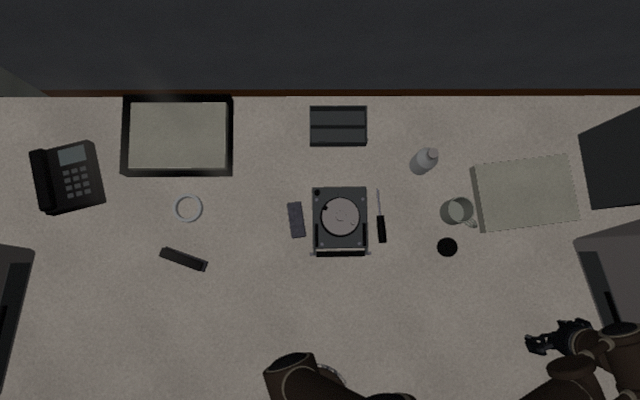

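Both views show the feed unit at top (340,220) and scene (298,198). I'll enlarge both crops.

```bash
python3 - <<'E'
from h import *
a=cv2.imread("pics/top0.png")[175:265,280:400]; b=cv2.imread("pics/scene0.png")[155:240,245:365]
f=lambda c:cv2.convertScaleAbs(cv2.resize(c,(780,int(780*c.shape[0]/c.shape[1])),interpolation=cv2.INTER_CUBIC),alpha=1.5)
cv2.imwrite("pics/topz.png",f(a)); cv2.imwrite("pics/scz.png",f(b))
for uv in[(312,187),(367,187),(369,252),(312,252)]: print(ray("top",uv,.03))
print(ray("top",(340,216),.056))
E
```

```text
[0.64183973 0.00077923 0.03      ]
[ 0.64053462 -0.1701863   0.03      ]
[ 0.43964443 -0.17156252  0.03      ]
[0.44155003 0.00245428 0.03      ]
[ 0.54843429 -0.08299114  0.056     ]
```

View pics/topz.png

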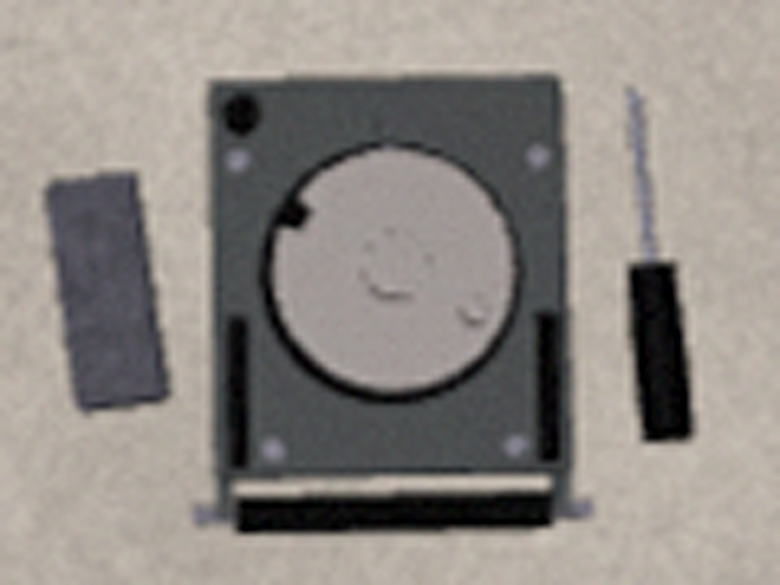

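View pics/scz.png

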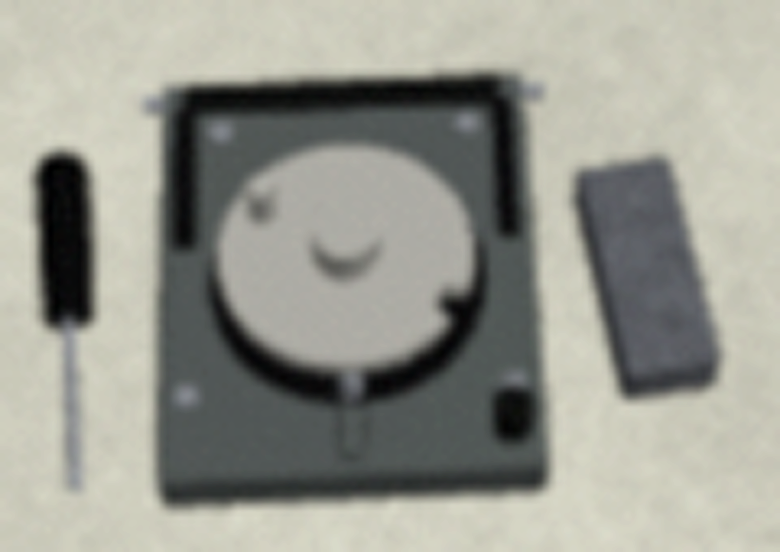

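```bash
cat > m.py <<'E'
from h import *
def disc(n,im,box,z=.056,thr=None):
    x0,y0,x1,y1=box; g=cv2.cvtColor(im,cv2.COLOR_RGB2GRAY)[y0:y1,x0:x1]
    s=4; G=cv2.resize(g,None,fx=s,fy=s,interpolation=cv2.INTER_CUBIC)
    if thr is None: thr,_=cv2.threshold(G,0,255,cv2.THRESH_OTSU)
    B=(G>thr).astype(np.uint8)*255
    cs,_=cv2.findContours(B,cv2.RETR_EXTERNAL,cv2.CHAIN_APPROX_NONE)
    c=max(cs,key=cv2.contourArea)[:,0,:]
    px=np.stack([(c[:,0]+.5)/s-.5+x0,(c[:,1]+.5)/s-.5+y0],1)
    cc=cam(n); P=np.array([ray(n,p,z,cc)[:2] for p in px])
    keep=np.ones(len(P),bool)
    for _ in range(8):
        A=np.c_[2*P[keep],np.ones(keep.sum())]; so=np.linalg.lstsq(A,(P[keep]**2).sum(1),rcond=None)[0]
        ctr=so[:2]; r=np.sqrt(so[2]+ctr@ctr); rad=np.hypot(*(P-ctr).T); keep=abs(rad-r)<.002
    ang=np.degrees(np.arctan2(P[:,1]-ctr[1],P[:,0]-ctr[0]))
    nt=rad<r-.004
    a=ang[nt]; m=np.degrees(np.angle(np.exp(1j*np.radians(a)).mean())) if nt.any() else None
    return ctr,r,m,(a.min(),a.max()) if nt.any() else None,thr,keep.mean()
E
python3 - <<'E'
from m import *
for n,b in(("top",(313,190,368,247)),("scene",(274,172,325,224))):
    print(n,disc(n,cv2.imread(f"pics/{n}0.png")[:,:,::-1],b))
# pin tip in scene
print(ray("scene",(245+350/6.5,155+380/6.5),.047))
# idler/bolts corners for yaw
E
```

```text
top (array([ 0.54863613, -0.08319859]), np.float64(0.05517691654584795), np.float64(60.29132974661036), (np.float64(51.934441668307095), np.float64(68.76659635152586)), 72.0, np.float64(0.9302325581395349))
scene (array([ 0.54913471, -0.08140398]), np.float64(0.05651076881812945), np.float64(59.451063281886874), (np.float64(51.20978193570706), np.float64(66.68038460978164)), 79.0, np.float64(0.9241379310344827))
[ 0.60918093 -0.0796308   0.047     ]
```

```bash
cat > d.py <<'E'
from h import *
from scipy.spatial.transform import Rotation as Ro
import sys
def delta(target,yaw_y=None):
    o=sensors.get_obs(); q=o["ee_rot"]; R=Ro.from_quat([q[1],q[2],q[3],q[0]]).as_matrix()
    print("tool",R.round(3).tolist(),o["tool_pos"].round(4),"F",o["ft_force"].round(2),"t",round(o["t"],2),"g",round(o["grip_width"],3))
    print("shift",(R.T@(np.array(target)-o["tool_pos"])).round(4))
if __name__=="__main__": delta([float(v) for v in sys.argv[1:4]])
E
python3 d.py .528 -.119 .255
python3 -m pendant '[[[0,0,0,0.037,-0.026,0,0],[0,0,0,0.074,-0.052,0,0],[0,0,0,0.111,-0.078,0,0],[0,0,0,0.148,-0.104,0,0],[0,0,0,0.185,-0.130,0,0],[0,0,0,0.222,-0.156,0,0]]]'
python3 d.py .528 -.119 .255
```

```text
tool [[0.925, 0.38, -0.001], [0.38, -0.925, 0.002], [0.0, -0.002, -1.0]] [ 0.2372 -0.5775  0.2552] F [-0.17 -0.38  0.35] t 0.1 g 1.0
shift [ 0.4431 -0.3136  0.0009]
t: 0.6
tool_pos: [0.3719, -0.3651, 0.255]
ee_rot: [-0.001, 0.981, 0.193, -0.0]
ft_force: [1.4, 0.6, -0.1]
grip_width: 0.499
tool [[0.925, 0.379, -0.001], [0.379, -0.925, 0.003], [0.0, -0.003, -1.0]] [ 0.3719 -0.3651  0.255 ] F [ 1.36  0.63 -0.1 ] t 0.6 g 0.499
shift [ 0.2378 -0.1685  0.0005]
```

```bash

python3 -m pendant '[[[0,0,0,0.036,-0.025,0,0],[0,0,0,0.072,-0.05,0,0],[0,0,0,0.108,-0.076,0,0],[0,0,0,0.144,-0.102,0,0],[0,0,0,0.18,-0.128,0,0],[0,0,0,0.21,-0.149,0,0],[0,0,0,0.238,-0.1685,0,0],[0,0,0,0.238,-0.1685,0,0],[0,0,0,0.238,-0.1685,0,0]]]'
python3 - <<'E'
from h import *
save("wrist","pics/w1.png"); K,R,t=cam("wrist"); print(K,-R.T@t,R)
print(proj("wrist",(.549,-.0825,.056)),proj("wrist",(.605,-.0825,.047)))
E
```

```text
t: 1.35
tool_pos: [0.5288, -0.1167, 0.255]
ee_rot: [-0.002, 0.981, 0.196, -0.001]
ft_force: [-0.3, -0.7, 0.7]
grip_width: 0.502
[[299.58018742   0.         319.71270332]
 [  0.         299.58018742 205.15767994]
 [  0.           0.           1.        ]] [ 0.59500373 -0.09296077  0.37288543] [[ 0.38156707 -0.92433696 -0.00278301]
 [-0.88711859 -0.36704578  0.27981782]
 [-0.25966744 -0.10430041 -0.96004908]]
[294.66762321 156.00193942] [314.91824109 104.48731518]
```

View pics/w1.png

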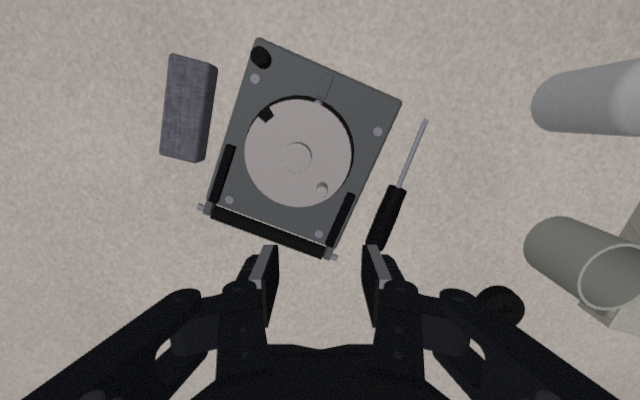

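The wrist view shows the disc at (299,152), notch (266,115), post (322,187), pin (318,100) and rib (328,85), with no occlusion.

```bash
python3 - <<'E'
from m import *
im=cv2.imread("pics/w1.png")[:,:,::-1]
print(disc("wrist",im,(240,92,358,212)))
c=im[75:125,285:345,::-1]; cv2.imwrite("pics/w1z.png",cv2.convertScaleAbs(cv2.resize(c,None,fx=12,fy=12,interpolation=cv2.INTER_CUBIC),alpha=1.8))
E
```

```text
(array([ 0.55041843, -0.08485072]), np.float64(0.055879221094008044), np.float64(59.0410341272208), (np.float64(51.376292421818626), np.float64(67.33533961228055)), 109.0, np.float64(0.9205350118017309))
```

View pics/w1z.png

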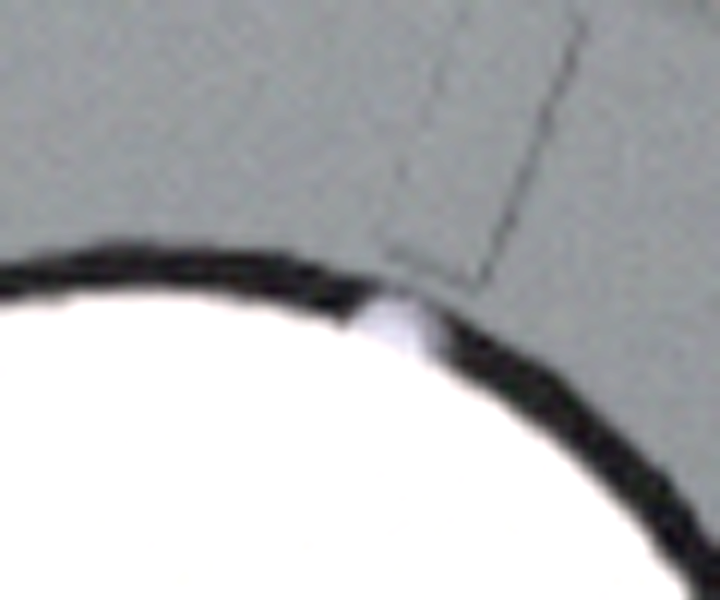

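```bash
python3 - <<'E'
from m import *
K,R,t=cam("wrist"); c=(K,R,t); C=np.array([.5504,-.0849])
f=lambda u,v:(285+u/12-.5,75+v/12-.5)
for nm,uv,z in(("pin",(398,325),.046),("rib0",(436,265),.036),("rib1",(515,40),.036),("ribL",(390,245),.036),("ribR",(482,285),.036)):
    p=ray("wrist",f(*uv),z,c)[:2]; d=p-C; print(nm,p,np.hypot(*d),np.degrees(np.arctan2(d[1],d[0])))
p=ray("wrist",(322,186),.08,c)[:2];d=p-C; print("post",p,np.hypot(*d),np.degrees(np.arctan2(d[1],d[0])))
p=ray("wrist",(298.5,156),.076,c)[:2];print("hub",p)
E
python3 d.py .529 -.120 .09
```

```text
pin [ 0.60874749 -0.08401763] 0.05835415707861748 0.8664033800282812
rib0 [ 0.61508437 -0.08494154] 0.06468438062862919 -0.03679624449499024
rib1 [ 0.63470971 -0.08424167] 0.08431227958815886 0.4473817359883524
ribL [ 0.61507241 -0.08055746] 0.06481803704243043 3.8414541602769448
ribR [ 0.61509636 -0.0893382 ] 0.06484841406044736 -3.9243702193512133
post [ 0.53509947 -0.11928121] 0.037632082842537926 -113.99029860041242
hub [ 0.55334764 -0.0866503 ]
tool [[0.924, 0.382, -0.003], [0.382, -0.924, 0.002], [-0.001, -0.003, -1.0]] [ 0.528  -0.1181  0.2549] F [ 0.06 -0.57 -0.1 ] t 1.4 g 0.498
shift [0.0004 0.0026 0.1649]
```

```bash
python3 d.py .524 -.122 .087
python3 -m pendant '[[[0,0,0,-0.005,0.003,0.04,0],[0,0,0,-0.005,0.003,0.08,0],[0,0,0,-0.005,0.003,0.12,0],[0,0,0,-0.005,0.003,0.14,0],[0,0,0,-0.005,0.003,0.15,0],[0,0,0,-0.005,0.003,0.15,0]]]'
python3 -c "
from h import *
save('wrist','pics/w2.png')"
python3 d.py .524 -.122 .087
```

```text
tool [[0.924, 0.382, -0.003], [0.382, -0.924, 0.002], [-0.001, -0.003, -1.0]] [ 0.528  -0.1181  0.2549] F [ 0.06 -0.57 -0.1 ] t 1.4 g 0.498
shift [-0.005   0.0026  0.1679]
t: 1.9
tool_pos: [0.5212, -0.1232, 0.1021]
ee_rot: [-0.003, 0.981, 0.194, -0.004]
ft_force: [-1.4, 0.5, 0.3]
grip_width: 0.504
tool [[0.925, 0.38, -0.005], [0.38, -0.925, 0.003], [-0.003, -0.004, -1.0]] [ 0.5231 -0.1236  0.1042] F [-0.06 -0.69 -0.33] t 1.95 g 0.502
shift [ 0.0015 -0.001   0.0172]
```

View pics/w2.png

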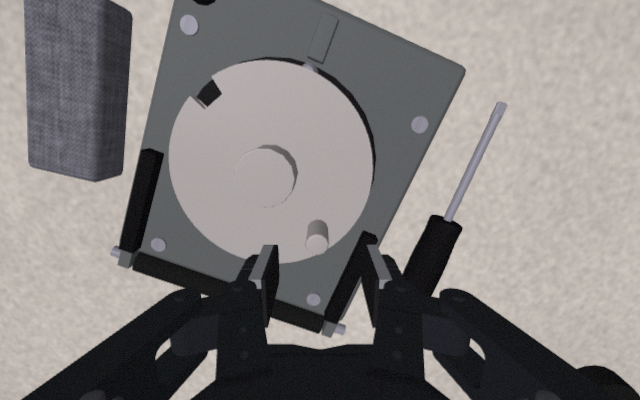

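Post top at (316,244) lies between the jaws (inner faces ~272 and ~368); notch at (208,95), pin (310,67). I'll remeasure from this closer view.

```bash
python3 - <<'E'
from m import *
im=cv2.imread("pics/w2.png")[:,:,::-1].copy()
c=cam("wrist"); im2=im.copy(); im2[238:]=0  # cut jaws
# keep out jaw area
r=disc("wrist",im2,(160,55,385,238)); print(r)
C=r[0]
for nm,uv,z in(("pin",(310.5,67),.046),("rib0",(317.5,61),.036),("rib1",(327,14),.036),("post",(316.5,244),.08),("hub",(265,181),.076)):
    p=ray("wrist",uv,z,c)[:2]; d=p-C; print(nm,p,np.hypot(*d),np.degrees(np.arctan2(d[1],d[0])))
E
```

```text
(array([ 0.55304405, -0.08338139]), np.float64(0.0567248869273332), np.float64(-168.41686407599497), (np.float64(-179.95767645640694), np.float64(179.85965831790693)), 130.0, np.float64(0.6815360744763382))
pin [ 0.61228019 -0.08340523] 0.0592361534410823 -0.023056604314169556
rib0 [ 0.61793075 -0.08505864] 0.0649083805855764 -1.4807060971846946
rib1 [ 0.64155834 -0.08100895] 0.08854608077948074 1.5353265537876584
post [ 0.53172167 -0.12021694] 0.042561742760422794 -120.06454242988097
hub [ 0.55171508 -0.08439432] 0.0016709868203817694 -142.68549609160755
```

```bash

python3 -m pendant '[[[0,0,0,0.002,-0.001,0.01,0],[0,0,0,0.002,-0.001,0.019,-0.2],[0,0,0,0.002,-0.001,0.019,-0.4],[0,0,0,0.002,-0.001,0.019,-0.4]]]'
python3 -c "
from h import *
save('wrist','pics/w3.png')"
python3 d.py .524 -.122 .087
```

```text
t: 2.28
tool_pos: [0.5245, -0.1218, 0.0854]
ee_rot: [-0.002, 0.981, 0.194, -0.002]
ft_force: [-0.2, 0.0, -0.1]
grip_width: 0.303
tool [[0.925, 0.38, -0.004], [0.38, -0.925, 0.003], [-0.003, -0.004, -1.0]] [ 0.5248 -0.1219  0.0857] F [ 0.21 -0.76 -0.44] t 2.33 g 0.299
shift [-0.0008 -0.0002 -0.0013]
```

View pics/w3.png

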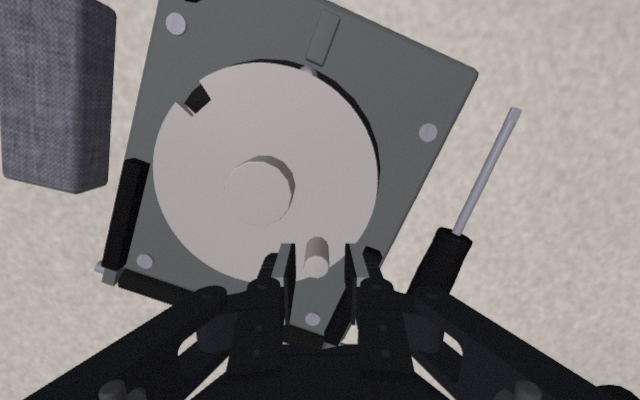

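The post (316,263) stands cleanly between the pads (294 / 346). Now I'll compute the arc.

```bash
cat > arc.py <<'E'
from d import *
import sys
C=np.array([.551,-.084,0])
o=sensors.get_obs(); q=o["ee_rot"]; R=Ro.from_quat([q[1],q[2],q[3],q[0]]).as_matrix(); p0=o["tool_pos"]
off=float(sys.argv[1])
for th in map(float,sys.argv[2:]):
    post=C+.042*np.array([np.cos(np.radians(th)),np.sin(np.radians(th)),0]); post[2]=p0[2]
    s=R.T@(post-p0); print(th,(s[0]-.005).round(4),(s[1]-off).round(4))
E
python3 arc.py .0068 240 235 230 225 220 215 210 205 200 195 190 185 180
```

```text
240.0 0.0004 -0.0062
235.0 -0.0017 -0.0092
230.0 -0.0036 -0.0124
225.0 -0.0051 -0.0157
220.0 -0.0064 -0.0191
215.0 -0.0074 -0.0227
210.0 -0.008 -0.0263
205.0 -0.0083 -0.0299
200.0 -0.0083 -0.0336
195.0 -0.008 -0.0372
190.0 -0.0074 -0.0408
185.0 -0.0065 -0.0444
180.0 -0.0052 -0.0478
```

```bash

python3 -m pendant '[[[0,0,0,0,-0.003,0,-0.4],[0,0,0,0,-0.006,0,-0.4],[0,0,0,-0.002,-0.009,0,-0.4],[0,0,0,-0.004,-0.0125,0,-0.4],[0,0,0,-0.005,-0.0157,0,-0.4],[0,0,0,-0.0065,-0.019,0,-0.4],[0,0,0,-0.0074,-0.0227,0,-0.4],[0,0,0,-0.008,-0.0263,0,-0.4],[0,0,0,-0.0083,-0.0299,0,-0.4],[0,0,0,-0.0083,-0.0336,0,-0.4],[0,0,0,-0.008,-0.0372,0,-0.4],[0,0,0,-0.008,-0.0372,0,-0.4]]]'
python3 -c "
from h import *
save('wrist','pics/w4.png')"
python3 arc.py .0068 195 190 185 180
```

```text
t: 3.33
tool_pos: [0.5029, -0.0897, 0.0857]
ee_rot: [-0.002, 0.981, 0.194, -0.002]
ft_force: [-0.3, 0.3, -1.4]
grip_width: 0.296
195.0 -0.0001 0.0005
190.0 0.0005 -0.0031
185.0 0.0015 -0.0067
180.0 0.0027 -0.0101
```

View pics/w4.png

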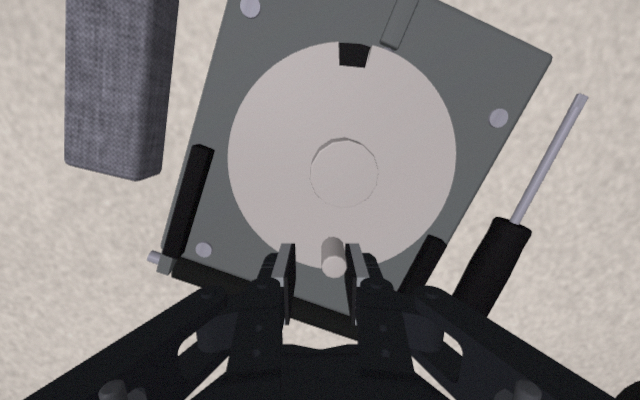

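The wheel follows: notch at (354,54), rib inner end at (388,46); some turn remains.

```bash
cat > n.py <<'E'
from m import *
import sys
def notch(f,nt,zs=.056):
    c=cam("wrist"); C=np.array([.551,-.084])
    for nm,uv,z in nt:
        p=ray("wrist",uv,z,c)[:2]; d=p-C; print(nm,p.round(4),np.hypot(*d).round(4),np.degrees(np.arctan2(d[1],d[0])).round(2))
if __name__=="__main__":
    L=[]
    for a in sys.argv[1:]:
        n,u,v,z=a.split(","); L.append((n,(float(u),float(v)),float(z)))
    notch(None,L)
E
python3 - <<'E'
import cv2
c=cv2.imread("pics/w4.png")[0:80,320:440]
cv2.imwrite("pics/w4z.png",cv2.convertScaleAbs(cv2.resize(c,None,fx=6,fy=6,interpolation=cv2.INTER_CUBIC),alpha=1.4))
E
```

```text
(no output)
```

View pics/w4z.png

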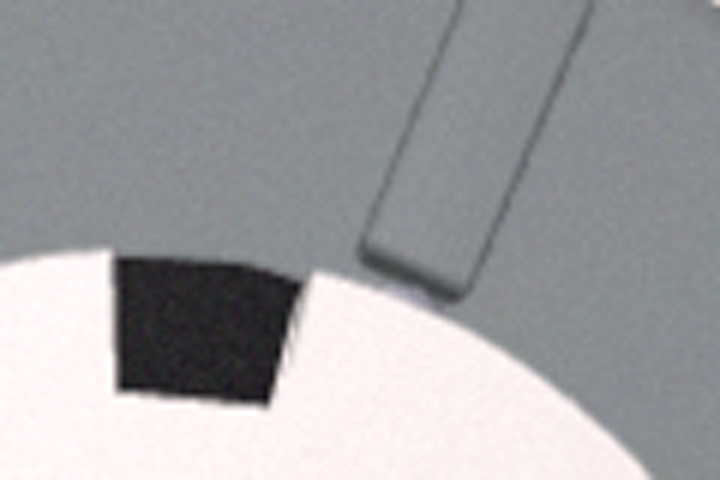

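```bash
python3 n.py nL,338.3,41.6,.056 nR,372.2,44.6,.056 nbL,339.3,64.8,.056 nbR,364.5,67,.056 rb,389,44.6,.036 rt,407.3,0,.036 pin,388,49,.046; python3 - <<'E'
from m import *
im=cv2.imread("pics/w4.png")[:,:,::-1].copy(); im[232:]=0
print(disc("wrist",im,(222,35,462,262),thr=130))
E
```

```text
nL [ 0.603  -0.0598] 0.0574 24.94
nR [ 0.6076 -0.0742] 0.0575 9.83
nbL [ 0.5946 -0.0639] 0.048 24.71
nbR [ 0.5981 -0.0748] 0.0479 11.0
rb [ 0.6159 -0.0833] 0.0649 0.66
rt [ 0.6368 -0.0829] 0.0858 0.75
pin [ 0.6113 -0.0826] 0.0603 1.37
(array([ 0.55218924, -0.08319002]), np.float64(0.056162281346313715), np.float64(-153.96589447471717), (np.float64(-179.93056027346196), np.float64(179.87858778461384)), 130, np.float64(0.6757148027506333))
```

```bash

python3 -m pendant '[[[0,0,0,0,-0.002,0,-0.4],[0,0,0,0.0005,-0.004,0,-0.4],[0,0,0,0.001,-0.006,0,-0.4],[0,0,0,0.002,-0.008,0,-0.4],[0,0,0,0.0027,-0.01,0,-0.4],[0,0,0,0.0027,-0.01,0,-0.4],[0,0,0,0.0027,-0.01,0,-0.4]]]'
python3 -c "
from h import *
im=save('wrist','pics/w5.png')
c=im[0:110,300:465,::-1]
cv2.imwrite('pics/w5z.png',cv2.convertScaleAbs(cv2.resize(c,None,fx=4.8,fy=4.8,interpolation=cv2.INTER_CUBIC),alpha=1.4))
print(sensors.get_obs()['tool_pos'])"
```

```text
t: 3.97
tool_pos: [0.5018, -0.0795, 0.0858]
ee_rot: [-0.002, 0.981, 0.194, -0.002]
ft_force: [-1.1, -0.3, -0.3]
grip_width: 0.3
[ 0.50183699 -0.07960704  0.08581615]
```

View pics/w5z.png

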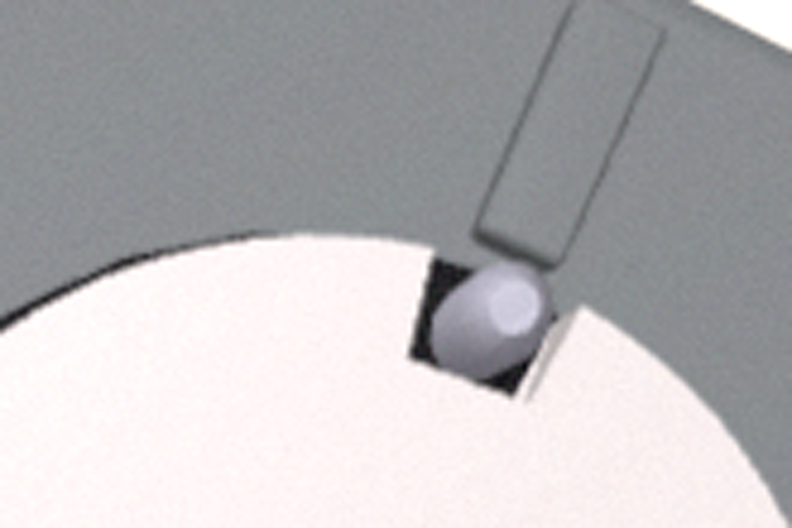

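The pin's tip shows inside the notch: tip (407,63), notch mouth corners about (390,51) and (421,64).

```bash
python3 - <<'E'
from m import *
c=cam("wrist"); C=np.array([.552,-.0835])
f=lambda x,y:(300+(x+.5)/4.8-.5,(y+.5)/4.8-.5)
for nm,uv,z in(("nL",(433,245),.056),("nR",(583,308),.056),("bL",(410,357),.056),("bR",(527,402),.056),("pin",(515,306),.047),("rb",(516,252),.036),("rt",(620,15),.036)):
    p=ray("wrist",f(*uv),z,c)[:2]; d=p-C; print(nm,p.round(4),np.hypot(*d).round(4),np.degrees(np.arctan2(d[1],d[0])).round(2))
E
```

```text
nL [ 0.6072 -0.0721] 0.0563 11.69
nR [ 0.6077 -0.0875] 0.0558 -4.08
bL [ 0.5977 -0.0743] 0.0466 11.37
bR [ 0.5984 -0.0864] 0.0464 -3.56
pin [ 0.6076 -0.0831] 0.0556 0.38
rb [ 0.615  -0.0829] 0.063 0.59
rt [ 0.6385 -0.0827] 0.0865 0.56
```

```bash

python3 -m pendant '[[[0,0,0,0.0005,-0.001,0,-0.4],[0,0,0,0.001,-0.0023,0,-0.4],[0,0,0,0.001,-0.0023,0,-0.4],[0,0,0,0.001,-0.0023,0,-0.4]]]'
python3 -c "
from h import *
im=save('wrist','pics/w6.png')
c=im[0:110,300:465,::-1]
cv2.imwrite('pics/w6z.png',cv2.convertScaleAbs(cv2.resize(c,None,fx=4.8,fy=4.8,interpolation=cv2.INTER_CUBIC),alpha=1.4))
print(sensors.get_obs()['tool_pos'])"
```

```text
t: 4.35
tool_pos: [0.5019, -0.0771, 0.0858]
ee_rot: [-0.002, 0.981, 0.194, -0.002]
ft_force: [-0.1, 0.7, -0.2]
grip_width: 0.297
[ 0.50190825 -0.07707353  0.0858416 ]
```

View pics/w6z.png

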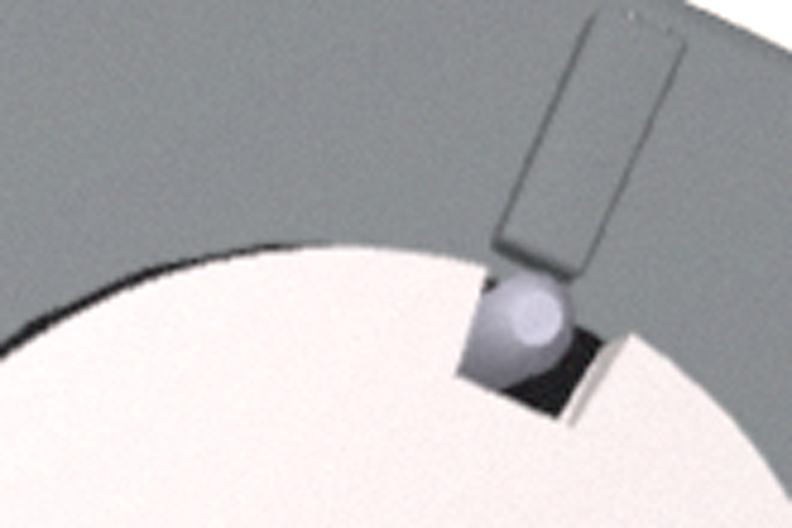

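```bash
python3 - <<'E'
from m import *
c=cam("wrist"); C=np.array([.552,-.0835])
f=lambda x,y:(300+(x+.5)/4.8-.5,(y+.5)/4.8-.5)
for nm,uv,z in(("nL",(488,267),.056),("nR",(631,334),.056),("bL",(457,375),.056),("bR",(571,427),.056),("pin",(537,318),.047),("rb",(537,260),.036),("rt",(642,25),.036)):
    p=ray("wrist",f(*uv),z,c)[:2]; d=p-C; print(nm,p.round(4),np.hypot(*d).round(4),np.degrees(np.arctan2(d[1],d[0])).round(2))
E
```

```text
nL [ 0.6075 -0.0751] 0.0561 8.62
nR [ 0.6075 -0.0901] 0.0558 -6.84
bL [ 0.598  -0.0766] 0.0465 8.56
bR [ 0.598  -0.0887] 0.0463 -6.5
pin [ 0.6075 -0.0831] 0.0555 0.41
rb [ 0.6152 -0.0827] 0.0632 0.73
rt [ 0.6386 -0.0826] 0.0866 0.61
```

View pics/w6.png

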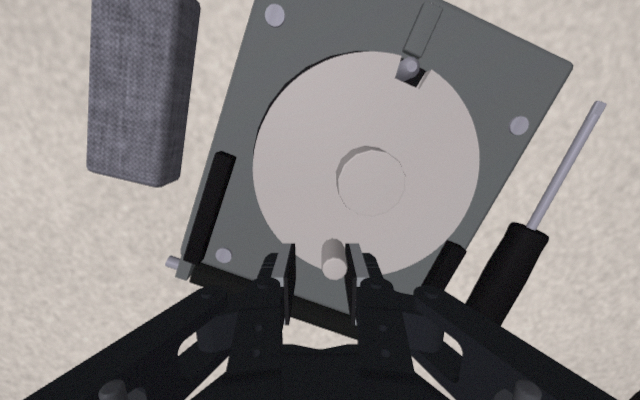

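Notch and pin now agree within ~0.5° (about 0.5 mm). Back off, rise and check the wheel stayed.

```bash

python3 -m pendant '[[[0,0,0,0,0.003,0,-0.4],[0,0,0,0,0.005,0,-0.4],[0,0,0,0,0.005,0,-0.4],[0,0,0,0,0.005,-0.02,-0.4],[0,0,0,0,0.005,-0.05,-0.4],[0,0,0,0,0.005,-0.05,-1],[0,0,0,0,0.005,-0.05,-1],[0,0,0,0,0.005,-0.05,-1]]]'
python3 -c "
from h import *
im=save('wrist','pics/w7.png')"
python3 d.py .5515 -.0835 .135
```

```text
t: 5.07
tool_pos: [0.5038, -0.0819, 0.1356]
ee_rot: [-0.002, 0.981, 0.194, -0.002]
ft_force: [-0.9, 0.5, 0.1]
grip_width: 0.002
tool [[0.925, 0.381, -0.006], [0.381, -0.925, 0.003], [-0.004, -0.005, -1.0]] [ 0.5032 -0.0817  0.135 ] F [0.13 0.18 0.68] t 5.12 g 0.004
shift [ 0.044   0.0201 -0.0003]
```

View pics/w7.png

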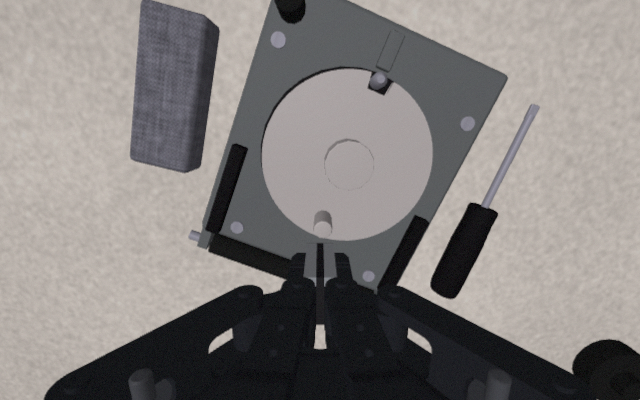

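The wheel did not move: notch with pin at (380,80), hub top at (349,165). Quick numeric check of notch and hub.

```bash
python3 - <<'E'
from m import *
im=cv2.imread("pics/w7.png")
c=im[60:240,255:440]; cv2.imwrite("pics/w7z.png",cv2.convertScaleAbs(cv2.resize(c[0:60,95:155],None,fx=10,fy=10,interpolation=cv2.INTER_CUBIC),alpha=1.4))
p=ray("wrist",(349,165),.076);print("hub",p)
i2=im[:,:,::-1].copy(); i2[212:]=0
print(disc("wrist",i2,(256,62,440,245),thr=130))
E
```

```text
hub [ 0.5516358  -0.08228326  0.076     ]
(array([ 0.5511774 , -0.08261058]), np.float64(0.05568588917957331), np.float64(-145.41158663324936), (np.float64(-179.84496367502717), np.float64(179.90613885890593)), 130, np.float64(0.6815968841285297))
```

View pics/w7z.png

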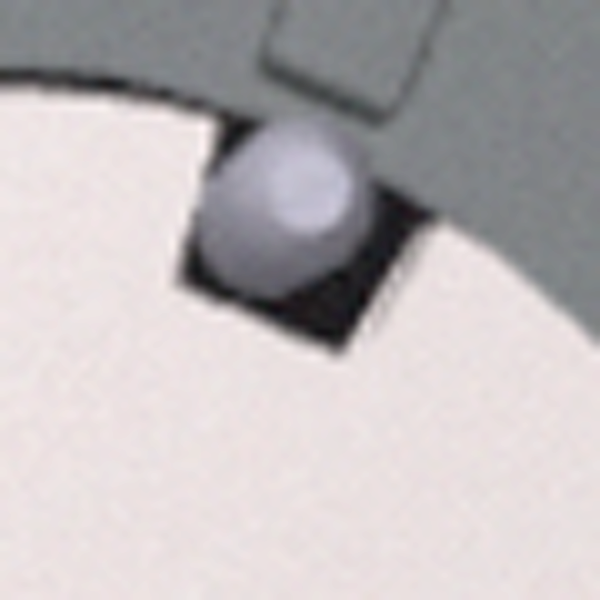

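```bash
python3 - <<'E'
from m import *
c=cam("wrist"); C=np.array([.5513,-.083])
f=lambda x,y:(350+(x+.5)/10-.5,60+(y+.5)/10-.5)
for nm,uv,z in(("nL",(214,110),.056),("nR",(440,215),.056),("bL",(178,283),.056),("bR",(345,355),.056),("pin",(312,190),.047),("rb",(323,95),.036)):
    p=ray("wrist",f(*uv),z,c)[:2]; d=p-C; print(nm,p.round(4),np.hypot(*d).round(4),np.degrees(np.arctan2(d[1],d[0])).round(2))
E
python3 d.py .5513 -.083 .135
```

```text
nL [ 0.6069 -0.0742] 0.0563 9.0
nR [ 0.6068 -0.0894] 0.0558 -6.62
bL [ 0.5972 -0.0763] 0.0464 8.3
bR [ 0.5973 -0.0876] 0.0463 -5.7
pin [ 0.6067 -0.0828] 0.0554 0.26
rb [ 0.6141 -0.0823] 0.0629 0.65
tool [[0.925, 0.381, -0.006], [0.381, -0.925, 0.003], [-0.004, -0.005, -1.0]] [ 0.5032 -0.0817  0.135 ] F [0.13 0.18 0.68] t 5.12 g 0.004
shift [ 0.044   0.0195 -0.0003]
```

About 1 mm off, inside the ±2.5 mm clearance plus taper. Move over the hub and down close to it.

```bash

python3 -m pendant '[[[0,0,0,0.02,0.009,0,-1],[0,0,0,0.044,0.0195,0,-1],[0,0,0,0.044,0.0195,0,-1],[0,0,0,0.044,0.0195,0,-1],[0,0,0,0.044,0.0195,0.015,-1],[0,0,0,0.044,0.0195,0.025,-1],[0,0,0,0.044,0.0195,0.025,-1],[0,0,0,0.044,0.0195,0.025,-1]]]'
python3 -c "
from h import *
save('wrist','pics/w8.png')"
python3 d.py .5513 -.083 .101
```

```text
t: 5.78
tool_pos: [0.549, -0.0825, 0.1081]
ee_rot: [-0.003, 0.981, 0.194, -0.005]
ft_force: [0.5, 0.6, 0.2]
grip_width: 0.001
tool [[0.925, 0.381, -0.008], [0.381, -0.925, 0.004], [-0.006, -0.007, -1.0]] [ 0.55   -0.0827  0.109 ] F [-0.09 -0.16 -0.77] t 5.83 g -0.004
shift [0.0011 0.0008 0.008 ]
```

View pics/w8.png

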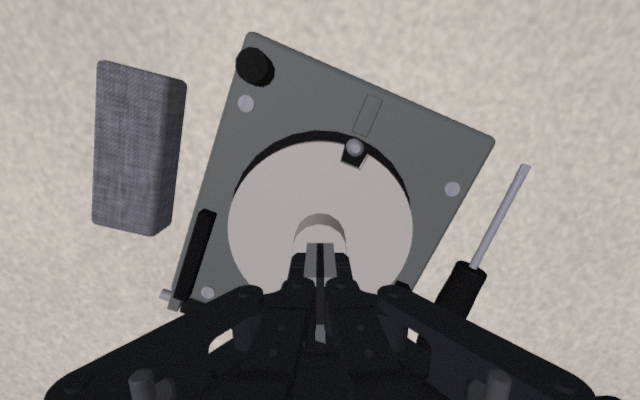

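The shut fingers (320,250) stand over the hub and the pin (355,148) is still in the notch. Press slowly.

```bash

python3 -m pendant '[[[0,0,0,0.001,0.001,0.003,-1],[0,0,0,0.001,0.001,0.006,-1],[0,0,0,0.001,0.001,0.008,-1],[0,0,0,0.001,0.001,0.009,-1],[0,0,0,0.001,0.001,0.01,-1],[0,0,0,0.001,0.001,0.011,-1],[0,0,0,0.001,0.001,0.012,-1],[0,0,0,0.001,0.001,0.012,-1]]]'
python3 -c "
from h import *
save('wrist','pics/w9.png')"
python3 d.py .5513 -.083 .091
```

```text
t: 6.5
tool_pos: [0.5515, -0.0833, 0.0974]
ee_rot: [-0.002, 0.981, 0.194, -0.003]
ft_force: [-1.2, 0.1, 3.5]
grip_width: -0.001
tool [[0.925, 0.381, -0.007], [0.381, -0.925, 0.004], [-0.006, -0.006, -1.0]] [ 0.5514 -0.0833  0.0974] F [-2.02 -0.45  3.87] t 6.55 g -0.004
shift [ 0.     -0.0003  0.0064]
```

View pics/w9.png

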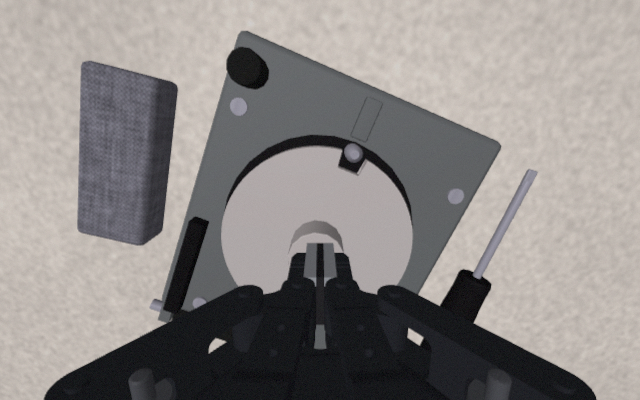

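Contact (~4 N), notch and pin still aligned at (352,155). Continue.

```bash

python3 -m pendant '[[[0,0,0,0,0,0.001,-1],[0,0,0,0,0,0.002,-1],[0,0,0,0,0,0.003,-1],[0,0,0,0,0,0.004,-1],[0,0,0,0,0,0.005,-1],[0,0,0,0,0,0.006,-1],[0,0,0,0,0,0.006,-1]]]'
python3 -c "
from h import *
save('wrist','pics/w10.png')"
python3 d.py .5513 -.083 .091
```

```text
t: 7.13
tool_pos: [0.5514, -0.0833, 0.0913]
ee_rot: [-0.002, 0.981, 0.194, -0.003]
ft_force: [-0.7, -0.3, 2.9]
grip_width: -0.001
tool [[0.925, 0.381, -0.007], [0.381, -0.925, 0.004], [-0.005, -0.006, -1.0]] [ 0.5514 -0.0833  0.0913] F [-0.56 -0.33  3.83] t 7.18 g -0.004
shift [-0.     -0.0003  0.0003]
```

View pics/w10.png

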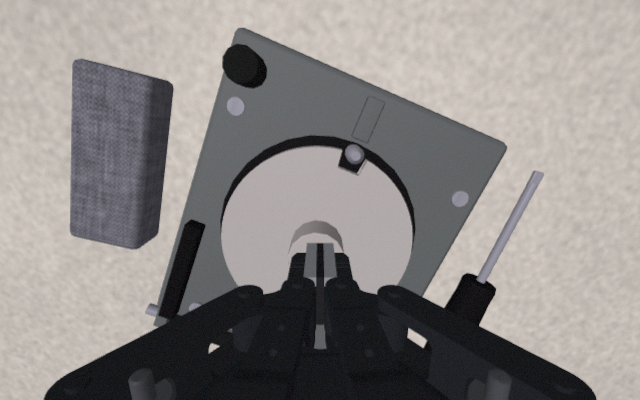

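The wheel goes down with the tool at a steady ~4 N, pin tip visible in the notch at (353,155). Press on until force rises.

```bash

python3 -m pendant '[[[0,0,0,0,0,0.001,-1],[0,0,0,0,0,0.0015,-1],[0,0,0,0,0,0.0015,-1]]]'
python3 -m pendant '[[[0,0,0,0,0,0.0007,-1],[0,0,0,0,0,0.0015,-1],[0,0,0,0,0,0.0015,-1]]]'
python3 d.py .5513 -.083 .091
```

```text
t: 7.43
tool_pos: [0.5515, -0.0833, 0.091]
ee_rot: [-0.003, 0.981, 0.194, -0.004]
ft_force: [-4.3, 1.1, 11.3]
grip_width: -0.002
t: 7.68
tool_pos: [0.5515, -0.0833, 0.091]
ee_rot: [-0.003, 0.981, 0.194, -0.004]
ft_force: [-4.5, 1.1, 13.1]
grip_width: -0.001
tool [[0.925, 0.381, -0.009], [0.381, -0.925, 0.004], [-0.007, -0.007, -1.0]] [ 0.5515 -0.0833  0.091 ] F [-4.52  1.06 13.12] t 7.68 g -0.001
shift [-0.0001 -0.0004  0.    ]
```

```bash

python3 -m pendant '[[[0,0,0,0,0,0.0015,-1],[0,0,0,0,0,0.003,-1],[0,0,0,0,0,0.003,-1],[0,0,0,0,0,0.003,-1]]]'
python3 -m pendant '[[[0,0,0,0,0,-0.003,-1],[0,0,0,0,0,-0.02,-1],[0,0,0,0,0,-0.05,-1],[0,0,0,0,0,-0.09,-1],[0,0,0,-0.03,0.01,-0.12,-1],[0,0,0,-0.05,0.01,-0.12,-1],[0,0,0,-0.05,0.01,-0.12,-1],[0,0,0,-0.05,0.01,-0.12,-1]]]'
python3 - <<'E'
from m import *
im=save("wrist","pics/w11.png"); save("scene","pics/s11.png")
b=cv2.imread("pics/s11.png")[155:240,245:365]
cv2.imwrite("pics/s11z.png",cv2.convertScaleAbs(cv2.resize(b,None,fx=6,fy=6,interpolation=cv2.INTER_CUBIC),alpha=1.5))
E
```

```text
t: 8.02
tool_pos: [0.5516, -0.0833, 0.0909]
ee_rot: [-0.003, 0.981, 0.194, -0.004]
ft_force: [-7.7, 1.0, 21.3]
grip_width: 0.0
t: 8.68
tool_pos: [0.5098, -0.1122, 0.211]
ee_rot: [-0.003, 0.981, 0.194, -0.004]
ft_force: [0.0, -0.1, -0.7]
grip_width: 0.002
```

View pics/w11.png

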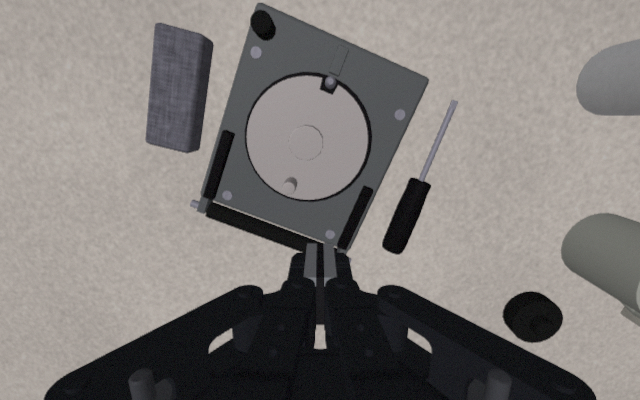

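View pics/s11z.png

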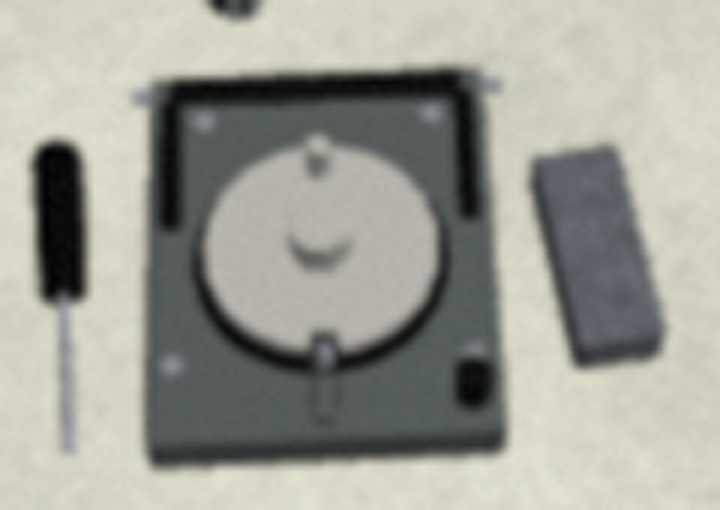

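The wheel is seated with the pin standing up in the notch (wrist (330,83)), and nothing else has shifted. One numeric check of the height by the rim's apparent size, then hand in.

```bash
python3 - <<'E'
from m import *
im=cv2.imread("pics/w11.png")[:,:,::-1]
for z in(.046,.056): print(z,disc("wrist",im,(243,70,374,204),z=z))
o=sensors.get_obs();print(o["ft_force"],o["t"])
ctrl.close_job()
E
```

```text
0.046 (array([ 0.55214144, -0.08211315]), np.float64(0.055592564278030485), np.float64(0.5197059452927991), (np.float64(-7.713773117732823), np.float64(8.305183600024035)), 111.0, np.float64(0.9208731241473397))
0.056 (array([ 0.55306365, -0.08228112]), np.float64(0.05361658032286015), np.float64(0.440476907237379), (np.float64(-7.712863712697209), np.float64(8.305158281905783)), 111.0, np.float64(0.9215552523874488))
[0.45297551 0.08763385 0.24607002] 8.7833
the job is handed in; nothing more can be done
```

I turned the wheel about 59° by its post, with the post held loosely between the jaws, until the notch was over the drive pin. Then I pressed the hub down with the shut fingers, backed clear, and handed the job in at 8.8 s.

- **Height:** the tool stopped with the fingertips at 66 mm, which is the seated hub height. The force rose to about 21 N without the wheel sinking further. The rim's apparent size fits the seated height (radius 55.6 mm, true 56 mm) and not the raised one (53.6 mm).
- **Notch and pin:** in the final view the notch sits at 0.5°. The pin was measured at about 0.3–0.6° before pressing. The last pictures show the pin standing in the notch.
- **Everything else:** nothing visible around the unit had shifted, judged by eye. The arm is clear, with about 0 N on the wrist.
- **Disagreements:** just before pressing, one view put the notch about 1 mm (1°) off the pin and another about 0.5°. Estimates of the wheel centre differed by up to 4 mm between cameras, a little more than the stated calibration would explain.

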